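Work the scrap bin's lid by its lever

ROBOT

A 6-joint arm with a two-finger parallel gripper is mounted at the origin on the work surface. World frame = base frame: x ahead of the robot, y to its left, z up, the work surface at z = 0. Lengths are in mm, angles in rad, forces in N, time in s.
With the tool pointing down it reaches from about 275 to 1000 mm from the base axis. Payload 8.4 kg.
Tool frame: the origin (TCP) lies between the finger pads; the fingertips stand r.tips_ahead ahead of it and the grasp point (between the pads) lies 6 mm ahead of it (r.tips_ahead is the distance from the TCP to the fingertips, in mm); z points along the fingers, y is the line along which they close (so a half turn about z gives the same grasp; the last joint's range is limited). The gripper opens to 85 mm and grips with 20 to 120 N. Pads are 22 mm wide; open, the fingers measure 114 mm over their backs; the gripper's body (76 mm by 85 mm) begins 54 mm behind the grasp point. The pads swing forward as they close: fully open they stand 13 mm farther back than shut.
Start: joints at [-1.14, 0.353, 1.633, -0, 1.155, -0.002], TCP at [262.133, -567.375, 256.281] pointing down, gripper open.
Joint ranges: [-2.63, 2.63], [-0.92, 2.1], [0.06, 2.66], [-1.3, 4.44], [0, 2.69], [-3.02, 3.02]. Speed limits (rad/s): [2.22, 2.22, 2.79, 3.14, 3.14, 3.14].

INTERFACE

Orientations are given as [roll, pitch, yaw] about the fixed x, y, z axes, in that order (R = Rz(yaw) Ry(pitch) Rx(roll)).
In Python, from rig import r gives the robot as it stands.
- The arm moves only by the tool carry_out, never from a script. Its arguments are lists of equal length, an entry for each row: "delta_pos": the shift along the tool's x, y, z in m, a list of three; "rot": the turn, a rotation vector about the tool's x, y, z in degrees, a list of three. A call has 1 to 8 rows; each row is the pose to reach, as a shift and turn from the pose commanded when the call began, along the tool's axes at that moment; what a row does not reach only later rows make up. A row lasts 1/8 s, in which the tool goes at most 62.5 mm and 10.7 degrees, less where a joint would pass 70% of its speed; a pose out of reach is approached as far as the arm can. A call with a gripper value outside its range is refused whole. "claw" is the finger opening in m, from 0 to 0.0854, set as the call begins (left out, the last holds). The fingers move at their own pace and stop on an object; "grip_force" is the grip in N (left out, the last holds). Time passes only in rows, so rows that repeat a pose let the fingers close. It gives the time, the measured TCP pose, the force, the opening and the grip force at its end, in the units of the state.
- r.sense(): the state, without advancing time (a new reading comes with each control period).
- r.grab_frame(name): name is "side" or "top"; returns the picture (384x512x3 uint8, blue, green, red); there is no depth.
- r.camera_info(name): a dict with "fx", "fy", "cx", "cy" (pixels), "distortion" ([k1, k2, p1, p2, k3] as OpenCV has them; the pictures are not rectified), "pose" (4x4, takes a point from camera to world coordinates). Camera axes: x right, y down, z forward; pixel columns grow to the right and rows downward; lengths in mm; the calibration is good to about 2 mm. A picture is of the moment at which its call begins. camera_info takes no time and is no camera call.
- r.sign_off(): hands the job in; it is judged then, once.
Trained networks look in the newest picture that a camera, given by its name, has taken for a name from the list of things; names that differ only in an ending like _2 or _b are one class to them, and where a whole thing is asked for, a point or a joint stands for the part that bears it (a point fixed in the world has none). Each returns a list of dicts, best first, with "p" (0 to 1); they miss things now and then, are a little off and sometimes report something else, mostly with a low value. They report only what shows in the picture. A call takes as long as a camera call.
- r.recognise(thing, camera): "box" ([left, top, right, bottom] in pixels, round what is visible of it).
- r.cut_out(thing, camera): "mask" (384x512 bool, what is visible of it) and "box" ([left, top, right, bottom] in pixels, round what is visible of it).
The state is a dict: "clock": time; "qpos": joint angles; "qvel": joint speeds; "joint_efforts": joint torques, N m; "eef_pos": TCP position; "tcp_rot": TCP orientation; "contact_force": force on the tool from outside, world axes, zero at the start; "wrist_torque": the same for the moment, N m; "opening": opening from 0.0 (shut) to 1.0 (fully open); "grasp_force": force on a finger pad.
Only numpy, scipy, OpenCV 4.12 (cv2) and the standard library are available. Lean on these libraries where they do the work, as an engineer would, in place of code of your own. Each camera call takes 0.05 s, during which the arm holds its last target. There are 200 camera calls.

TASK

Two steel counter bins with press levers stand on the packing table. With the fingertips press down the lever of the larger bin until its lid stands wide open, keep it wide open for two seconds so that a helper can drop scraps in, then ease the lever up so that the lid comes down gently and shuts without slamming, and move clear. Do not touch the lids, do not open the smaller bin, and leave the tubs and the pile of tub lids where they are.

Things in the scene. Friction and masses are not known exactly. Their poses are not given: they have to be found in the camera images.
- big_bin: The larger steel counter bin, fixed to the table: 180 mm deep (along its x) by 240 mm wide (along its y), rim 165 mm above the table. Origin on the table under its centre; its lever sticks out of its front, towards its own -x; its lid is hinged along its back (+x) rim. Which of the two places it has, and how it is turned, changes. It is the one to use.
- big_pad (a point): Centre of the top face of the flat press pad (46 mm along the lever, 44 mm across, 8 mm thick, black plastic) at the end of the larger bin's lever. It moves with the lever: 90 mm above the table at rest, about 42 mm when fully pressed; the pad swings down about the pivot. At rest it lies 142 mm in front of the bin's front face.
- big_pivot (a point): Pivot of the larger bin's lever, 85 mm above the table, 12 mm in front of the bin's front face, 130 mm from the pad's centre. The lever turns about the bin's y axis here.
- big_lever (a joint): Lever of the larger bin, rad: 0 at rest (level), grows as it is pressed, stop at 0.39. Pressing at the pad takes about 2 to 9 N, most at the start (more only at the stop); the weight of the lid drives it back up when it is let go. As it goes down the pad also draws about 10 mm towards the bin.
- big_lid (a joint): Lid of the larger bin, rad: 0 shut, 1.09 at the lever's stop; over 0.9 is wide open. Linked rigidly to the lever: lid angle = 2.8 x lever angle. Nothing damps it: if the lever is let go the lid slams at several rad/s. It is gentle while it closes slower than 2.5 rad/s (the pad then rises slower than about 0.11 m/s). Black plastic, 192 by 252 mm, 15 mm thick, on the bin's rim.
- small_bin: The smaller steel counter bin, fixed to the table: 140 mm deep (along its x) by 150 mm wide (along its y), rim 130 mm above the table. Origin on the table under its centre; its lever sticks out of its front, towards its own -x; its lid is hinged along its back (+x) rim. Which of the two places it has, and how it is turned, changes. Not to be opened.
- small_pad (a point): Centre of the top face of the flat press pad (46 mm along the lever, 44 mm across, 8 mm thick, black plastic) at the end of the smaller bin's lever. It moves with the lever: 90 mm above the table at rest, about 42 mm when fully pressed; the pad swings down about the pivot. At rest it lies 142 mm in front of the bin's front face.
- small_lid (a joint): Lid of the smaller bin, rad: 0 shut. It must stay shut.
- tub_stack_center (a point): Bystander: stack of nested white plastic tubs, 132 mm tall, 116 mm across, loose; point on its axis half-way up.
- tub_center (a point): Bystander: a single open white plastic tub, 95 mm tall, 100 mm across the rim, loose; point on its axis half-way up.
- lid_pile_center (a point): Bystander: low pile of white round tub lids, 30 mm tall, 114 mm across, loose (moves as one); point at its centre.

How it is judged:
By the outcome, as a careful person would: the job done as asked, in the order asked, and still so for the second after the job is handed in, with the robot touching nothing.
It also fails if it takes over 48 s, if anything falls off the work surface, if the arm or the gripper's body presses on something with over 40 N, if the wrist force passes 120 N, or if a joint passes its speed limit or range.

## Working session

There is one attempt and no reset: what is moved stays moved. The work goes in short steps, Python scripts to look and compute and a tool call to move; the robot and the scene stay as the last step left them, time stands still between calls to the robot, and variables do not carry over. Pictures are saved under pics/ and viewed, at most 10 in all, crops included, and the job is handed in when it is done.

Besides the shell and the picture viewer there is one more tool, called after ">>>" by a JSON object that holds its "api" and its "payload", one argument or row to a line. carry_out: Moves the arm, as the interface text tells. Its arguments: {"type":"object","properties":{"delta_pos":{"type":"array","items":{"type":"array","items":{"type":"number"}}},"rot":{"type":"array","items":{"type":"array","items":{"type":"number"}}},"claw":{"type":"number"},"grip_force":{"type":"number"}},"required":["delta_pos","rot"]}

```bash
mkdir -p pics; cat > h.py <<'E'
import numpy as np, cv2
from rig import r
def K(c):
    i=r.camera_info(c); return np.array([[i['fx'],0,i['cx']],[0,i['fy'],i['cy']],[0,0,1.]]),np.array(i['distortion'],float),np.array(i['pose'],float)
def ray(c,uv):
    k,d,T=K(c); p=cv2.undistortPoints(np.array([[uv]],float),k,d)[0,0]
    return T[:3,3],T[:3,:3]@np.array([p[0],p[1],1])
def onz(c,uv,z):
    o,v=ray(c,uv); return o+v*(z-o[2])/v[2]
def tri(a,b):
    A=np.zeros((3,3));B=np.zeros(3)
    for c,uv in (('top',a),('side',b)):
        o,v=ray(c,uv); v=v/np.linalg.norm(v);P=np.eye(3)-np.outer(v,v);A+=P;B+=P@o
    return np.linalg.solve(A,B)
def proj(c,P):
    k,d,T=K(c);Ti=np.linalg.inv(T)
    return cv2.projectPoints(np.array(P,float).reshape(-1,1,3),cv2.Rodrigues(Ti[:3,:3])[0],Ti[:3,3],k,d)[0].reshape(-1,2)
E
python3 - <<'E'
from h import *
for c in('top','side'):
    cv2.imwrite(f'pics/{c}0.png',r.grab_frame(c)); print(c,K(c)[2].round(2).tolist())
    for t in('big_bin','big_pad','big_lid','small_bin','small_pad','tub_stack_center','tub_center','lid_pile_center'):
        for m in r.cut_out(t,c)[:2]:
            v,u=np.nonzero(m['mask']); print(t,round(m['p'],2),np.round(m['box']).tolist(),u.mean().round(1),v.mean().round(1),len(u))
s=r.sense();print(s,r.tips_ahead)
E
```

```text
top [[0.03, -0.99, 0.1, 351.41], [-1.0, -0.03, 0.02, 16.72], [-0.02, -0.1, -0.99, 1592.1], [0.0, 0.0, 0.0, 1.0]]
big_bin 0.63 [202.0, 145.0, 230.0, 174.0] 217.4 156.2 776
big_pad 0.93 [359.0, 200.0, 394.0, 218.0] 376.4 208.3 400
big_lid 0.7 [280.0, 134.0, 366.0, 238.0] 323.4 185.5 5319
small_bin 0.9 [126.0, 156.0, 229.0, 218.0] 164.7 186.9 3182
small_pad 0.56 [184.0, 191.0, 234.0, 212.0] 211.5 200.1 460
tub_stack_center 0.57 [365.0, 137.0, 402.0, 174.0] 382.1 155.3 1180
tub_center 0.58 [201.0, 142.0, 230.0, 173.0] 217.4 156.2 782
lid_pile_center 0.65 [163.0, 227.0, 199.0, 265.0] 179.3 247.0 906
side [[-0.92, 0.25, -0.29, 955.49], [0.38, 0.55, -0.74, 1155.43], [-0.02, -0.8, -0.6, 1039.61], [0.0, 0.0, 0.0, 1.0]]
big_bin 0.56 [202.0, 140.0, 275.0, 208.0] 238.4 174.2 4185
big_lid 0.58 [206.0, 146.0, 271.0, 171.0] 236.7 156.0 1731
small_bin 0.86 [268.0, 214.0, 331.0, 300.0] 297.9 262.4 3931
small_pad 0.71 [279.0, 211.0, 294.0, 235.0] 285.3 221.5 207
small_pad 0.54 [182.0, 141.0, 210.0, 180.0] 195.4 159.1 678
tub_stack_center 0.75 [182.0, 142.0, 212.0, 179.0] 195.3 158.6 688
tub_center 0.71 [226.0, 220.0, 259.0, 258.0] 245.5 240.2 942
lid_pile_center 0.65 [327.0, 235.0, 357.0, 261.0] 342.1 247.6 745
{'clock': 0.9, 'qpos': array([-1.14041773e+00,  3.53004532e-01,  1.63340759e+00, -1.57309585e-05,
        1.15520458e+00, -2.39852182e-03]), 'qvel': array([-4.69912813e-06, -7.80120327e-04,  2.56469255e-04, -2.98851317e-04,
       -1.34081469e-03,  1.67534269e-03]), 'joint_efforts': array([-1.17746880e-03, -6.05164719e+01, -3.42447889e+01, -5.91570483e-05,
        8.81900196e-04,  2.04749131e-05]), 'eef_pos': array([ 262.11616887, -567.37620393,  256.27488162]), 'tcp_rot': array([-3.14156857e+00,  1.43340164e-05,  4.32783467e-01]), 'contact_force': array([ 0.08541634,  0.39720949, -0.29674664]), 'wrist_torque': array([ 0.00599921, -0.07898529, -0.01541213]), 'grasp_force': 0.0, 'opening': 0.9994106285176872} 25.0
```

View pics/top0.png

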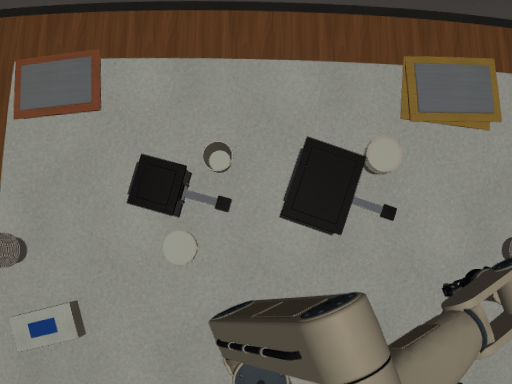

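View pics/side0.png

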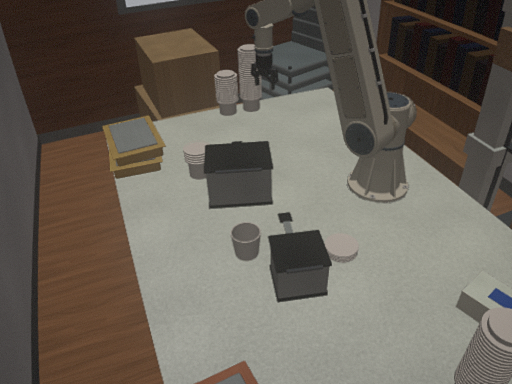

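The top view shows the big bin at about (323,186), its lever pointing image-right to a pad at about (389,212). The tub stack is beside it at (383,155). In the side view the big pad is hidden behind the bin; the lid's top corners are at about (210,145), (270,145), (272,168) and (206,168).

```bash
python3 - <<'E'
from h import *
im=cv2.imread('pics/top0.png'); g=im.max(2)
def comp(u,v,th=60):
    n,l,s,c=cv2.connectedComponentsWithStats((g<th).astype('uint8'));
    m=(l==l[v,u]).astype('uint8'); return m,s[l[v,u]],c[l[v,u]]
m,s,c=comp(389,212); print('pad',s,c); pp=onz('top',c,90); print(pp)
m,s,c=comp(323,186);print('lid',s,c)
# lid pose fit
from scipy.optimize import least_squares
hull=cv2.minAreaRect(np.argwhere(m)[:,::-1].astype('float32'));print(hull,cv2.boxPoints(hull))
rb=cv2.boxPoints(hull); W=np.array([onz('top',q,178) for q in rb]);print(W.round(), [np.linalg.norm(W[i]-W[i-1]).round() for i in range(4)])
cen=W.mean(0);d=pp-cen;d[2]=0;print('lid centre',cen,'dist to pad',np.linalg.norm(d),'axis yaw',np.degrees(np.arctan2(-d[1],-d[0])))
e=[W[(i+1)%4]-W[i] for i in range(2)];print([np.degrees(np.arctan2(x[1],x[0])).round(1) for x in e])
print('side proj of lid corners z180',proj('side',W+[0,0,2]).round(1).tolist(),'pad',proj('side',pp).round(1))
print('stack',onz('top',(382,155),132),'bigpad r',np.hypot(*pp[:2]))
E
python3 - <<'E'
import cv2
im=cv2.imread('pics/top0.png')[120:260,260:430]
o=cv2.resize(im,None,fx=4.5,fy=4,interpolation=cv2.INTER_CUBIC);b=cv2.imread('pics/side0.png')[120:220,170:300]
cv2.imwrite('pics/topc.png',o);cv2.imwrite('pics/sidec.png',cv2.resize(b,None,fx=5,fy=5,interpolation=cv2.INTER_CUBIC))
E
```

```text
pad [380 204  17  16 177] [388.15254237 211.97175141]
[ 465.90146544 -394.62036554   90.        ]
lid [ 280  137   94   98 5461] [322.37245926 186.32320088]
((327.4017028808594, 188.03509521484375), (76.41221618652344, 85.08358001708984), 19.025606155395508) [[277.41446 215.79813]
 [305.1509  135.3624 ]
 [377.38895 160.27206]
 [349.6525  240.7078 ]]
[[ 439.  -38.  178.]
 [ 685. -116.  178.]
 [ 615. -337.  178.]
 [ 371. -254.  178.]] [np.float64(227.0), np.float64(258.0), np.float64(232.0), np.float64(258.0)]
lid centre [ 527.43586934 -186.57405869  178.        ] dist to pad 216.95563753357226 axis yaw 73.52322477785935
[np.float64(-17.7), np.float64(-107.4)]
side proj of lid corners z180 [[275.2, 165.4], [203.4, 170.0], [204.9, 137.8], [269.1, 134.5]] pad [[236.5 142.7]]
stack [ 641.0700485  -363.89909608  132.        ] bigpad r 610.5648273451513
```

View pics/sidec.png

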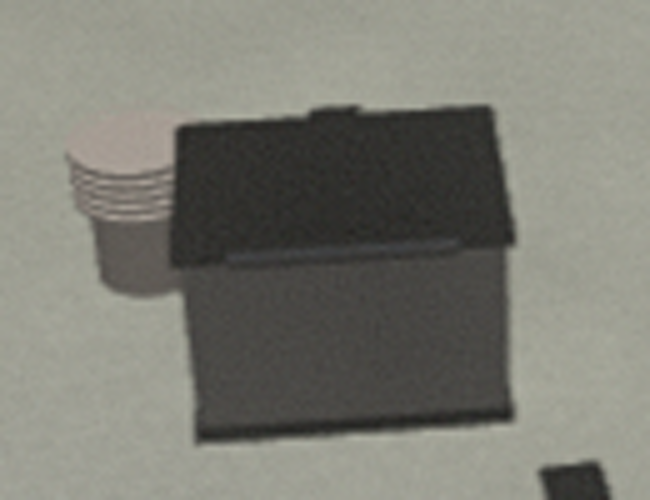

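The side crop shows the lid's top corners at crop (177,127), (492,107), (514,243) and (172,265). The black bump at (335,110), full-image (237,142), is the big pad, and it matches the predicted (236.5,142.7).

```bash
python3 - <<'E'
from h import *
from scipy.optimize import least_squares
S=np.array([(172,265),(514,243),(492,107),(177,127)])/5+[170,120]
T=np.array([(308,137),(281,216),(341,234),(366,153)])
for t,s in zip(T,S): print(tri(t,s).round(1))
pp=tri((388.15,212),(237,143));print('pad',pp)
# fit pose: lid centre x,y,yaw with both views + pad
def f(p,pr=0):
    c,s=np.cos(p[2]),np.sin(p[2]);R=np.array([[c,-s],[s,c]])
    loc=np.array([[96,-126],[96,126],[-96,126],[-96,-126]]) if 0 else np.array([[96,-126],[96,126],[-96,126],[-96,-126]])
    q=np.c_[(R@loc.T).T+p[:2],np.full(4,180)]
    pad=np.r_[R@[-232,0]+p[:2],90]
    A=proj('top',np.vstack([q,pad])); B=proj('side',q)
    return np.r_[(A-np.vstack([T[[0,1,2,3]],[388.15,212]])).ravel(),(B-S).ravel()]
o=least_squares(f,[530,-170,1.28],x_scale=[10,10,.1],loss='soft_l1')
print(o.x,np.degrees(o.x[2]),f(o.x).reshape(-1,2).round(1).tolist())
p=o.x;print('pad model',p[:2]-232*np.array([np.cos(p[2]),np.sin(p[2])]))
E
```

```text
[ 682.1 -126.1  160.5]
[441.4 -50.3 159. ]
[ 388.  -229.   165.8]
[ 631.6 -301.4  169.9]
pad [ 464.98308083 -394.61030395   88.31796119]
[ 534.4463806  -172.97039934    1.27785988] 73.21597776256283 [[-2.4, -1.2], [-1.3, -1.0], [0.2, 1.3], [-0.2, 2.8], [0.1, -0.5], [-0.6, -3.3], [1.0, -4.0], [-0.2, -3.2], [-0.9, -2.8]]
pad model [ 467.45294162 -395.0872135 ]
```

>>> {"api": "carry_out", "payload": {
  "delta_pos": [
    [0.043,-0.012,0],
    [0.086,-0.024,0],
    [0.129,-0.036,0],
    [0.172,-0.047,0],
    [0.215,-0.059,0],
    [0.258,-0.071,0],
    [0.258,-0.071,0.04],
    [0.258,-0.071,0.08]
  ],
  "rot": [
    [0,0,-8],
    [0,0,-16],
    [0,0,-24],
    [0,0,-32],
    [0,0,-40],
    [0,0,-48],
    [0,0,-48],
    [0,0,-48]
  ],
  "claw": 0
}}

```text
clock: 1.9
eef_pos: [467.5, -394.4, 175.9]
tcp_rot: [3.14, 0.001, 1.272]
contact_force: [0.1, 0.8, -0.5]
opening: 0.001
grasp_force: 0.0
```

```bash
python3 - <<'E'
from h import *
a=r.grab_frame('top');b=r.grab_frame('side');s=r.sense()
print(s['clock'],s['eef_pos'],s['tcp_rot'],s['opening'],s['contact_force'],r.tips_ahead)
o=np.hstack([cv2.resize(a[120:260,300:440],(400,400)),cv2.resize(b[70:210,160:300],(400,400))]);cv2.imwrite('pics/c1.png',o)
E
```

```text
2.0 [ 464.61101296 -392.688186    172.30699731] [-3.13486004e+00 -2.87186443e-03  1.27102191e+00] 0.0021142211640652396 [-0.82295548  0.84542793 -0.29255362] 25.0
```

View pics/c1.png

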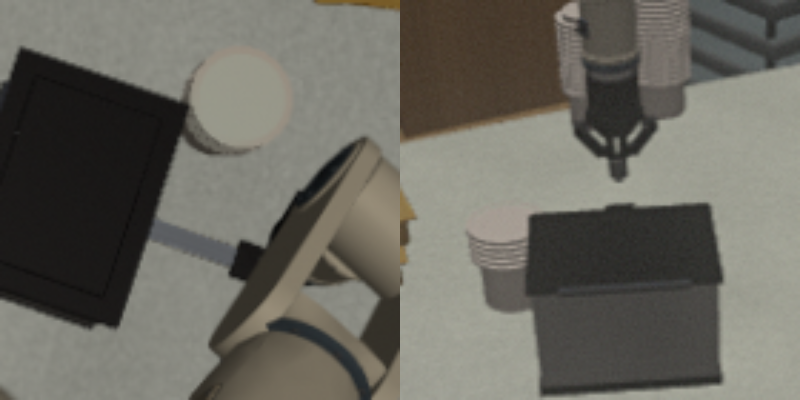

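The fingertips, at crop (618,180) in the side view, sit straight above the pad bump at (620,208). Descend.

>>> {"api": "carry_out", "payload": {
  "delta_pos": [
    [0,0,0.015],
    [0,0,0.03],
    [0,0,0.042],
    [0,0,0.05],
    [0,0,0.053],
    [0,0,0.053]
  ],
  "rot": [
    [0,0,0],
    [0,0,0],
    [0,0,0],
    [0,0,0],
    [0,0,0],
    [0,0,0]
  ]
}}

```text
clock: 2.75
eef_pos: [466.6, -394.8, 123.3]
tcp_rot: [3.142, 0.0, 1.271]
contact_force: [0.5, 0.5, -0.3]
opening: 0.0
grasp_force: 0.0
```

Tips at 98 mm. Touch the pad slowly.

>>> {"api": "carry_out", "payload": {
  "delta_pos": [
    [0,0,0.003],
    [0,0,0.006],
    [0,0,0.009],
    [0,0,0.012],
    [0,0,0.015],
    [0,0,0.018],
    [0,0,0.018]
  ],
  "rot": [
    [0,0,0],
    [0,0,0],
    [0,0,0],
    [0,0,0],
    [0,0,0],
    [0,0,0],
    [0,0,0]
  ]
}}

```text
clock: 3.62
eef_pos: [466.7, -394.8, 105.6]
tcp_rot: [3.141, 0.0, 1.271]
contact_force: [-0.2, 0.6, 5.3]
opening: 0.004
grasp_force: 2.8
```

>>> {"api": "carry_out", "payload": {
  "delta_pos": [
    [0,0,0.004],
    [0,0,0.008],
    [0,0,0.012],
    [0,0,0.016],
    [0,0,0.02],
    [0,0,0.024],
    [0,0,0.028],
    [0,0,0.03]
  ],
  "rot": [
    [0,0,0],
    [0,0,0],
    [0,0,0],
    [0,0,0],
    [0,0,0],
    [0,0,0],
    [0,0,0],
    [0,0,0]
  ]
}}

```text
clock: 4.62
eef_pos: [466.9, -394.8, 75.4]
tcp_rot: [3.141, 0.0, 1.27]
contact_force: [1.0, 2.0, 5.2]
opening: -0.001
grasp_force: 1.9
```

```bash
python3 - <<'E'
from h import *
b=r.grab_frame('side');s=r.sense()
print(s['clock'],s['eef_pos'],s['contact_force'])
cv2.imwrite('pics/c2.png',cv2.resize(b[70:220,150:310],(800,600)))
E
```

```text
4.675 [ 466.77013149 -394.76601232   75.16191155] [2.31750122 0.01409914 3.93231052]
```

View pics/c2.png

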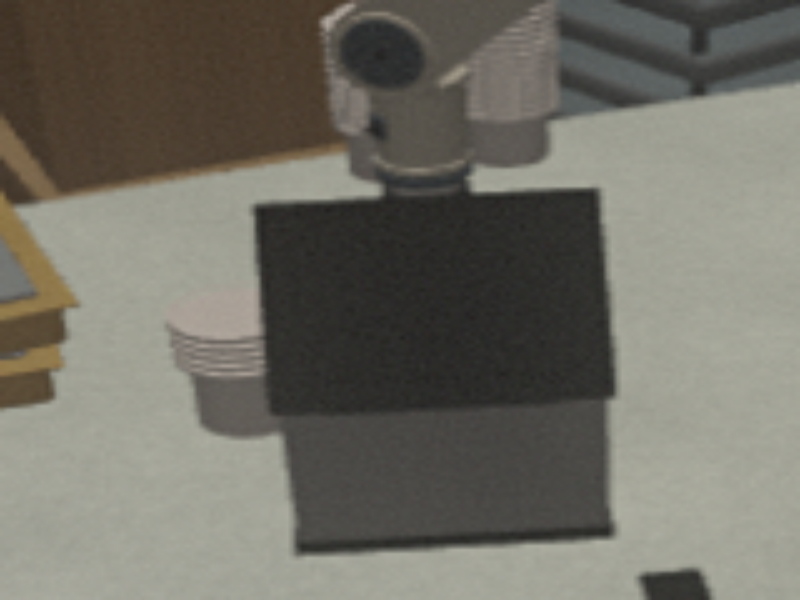

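The lid has risen: its front edge is now at crop y≈197 and the stack beside it has not moved. Press a few mm more, up to the stop.

>>> {"api": "carry_out", "payload": {
  "delta_pos": [
    [0,0,0.002],
    [0,0,0.004],
    [0,0,0.006],
    [0,0,0.006]
  ],
  "rot": [
    [0,0,0],
    [0,0,0],
    [0,0,0],
    [0,0,0]
  ]
}}

```text
clock: 5.18
eef_pos: [466.5, -394.8, 69.0]
tcp_rot: [-3.141, 0.0, 1.271]
contact_force: [0.1, -0.3, 2.3]
opening: 0.001
grasp_force: 1.1
```

```bash
python3 - <<'E'
from h import *
b=r.grab_frame('side');s=r.sense()
print(s['clock'],s['eef_pos'],s['contact_force'])
cv2.imwrite('pics/c3.png',cv2.resize(b[70:220,150:310],(800,600)))
x,y,w=534.4,-173,1.278;c,n=np.cos(w),np.sin(w);R=np.array([[c,-n],[n,c]])
for a in(.8,.9,1.0,1.09):
    P=[]
    for e in(-126,126):
        # hinge at back rim x=+90,z=165 ; front edge lid top corner at (-186,15) from hinge
        v=np.array([-186*np.cos(a)+15*np.sin(a),186*np.sin(a)+15*np.cos(a)])
        q=R@[90+v[0],e];P.append([q[0]+x,q[1]+y,165+v[1]])
    print(a,((proj('side',P)-[150,70])*[5,4]).round().tolist())
E
```

```text
5.225 [ 466.48614947 -394.8176911    69.10472348] [ 1.0249575  -0.65134304  2.64645212]
0.8 [[254.0, 205.0], [598.0, 187.0]]
0.9 [[252.0, 202.0], [600.0, 183.0]]
1.0 [[250.0, 201.0], [602.0, 182.0]]
1.09 [[248.0, 201.0], [604.0, 182.0]]
```

View pics/c3.png

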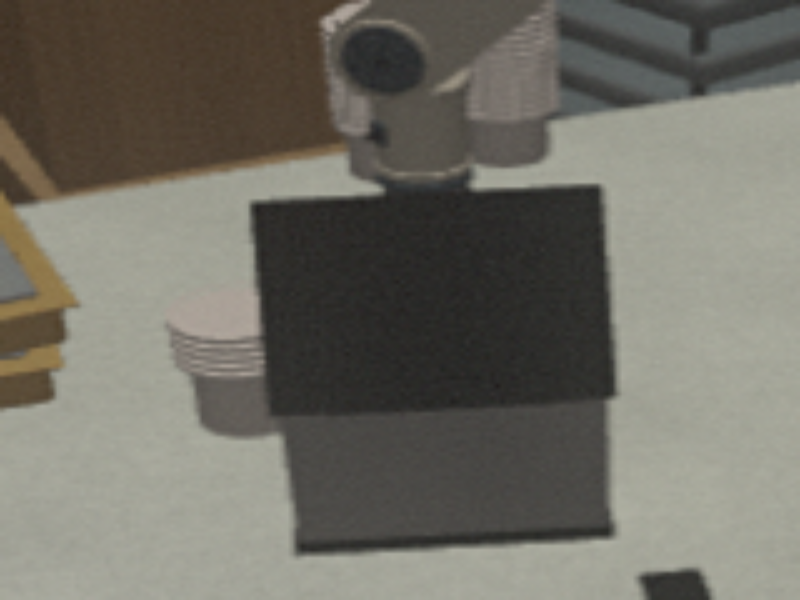

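The front edge is now at crop (252,203)–(600,186), so the lid is at roughly 0.9–0.95. The stop is not reached yet (only 2.5 N), so press a little further.

>>> {"api": "carry_out", "payload": {
  "delta_pos": [
    [0,0,0.001],
    [0,0,0.002],
    [0,0,0.003],
    [0,0,0.003]
  ],
  "rot": [
    [0,0,0],
    [0,0,0],
    [0,0,0],
    [0,0,0]
  ]
}}

```text
clock: 5.72
eef_pos: [466.5, -394.6, 66.1]
tcp_rot: [-3.141, -0.0, 1.271]
contact_force: [0.9, -0.0, 2.0]
opening: 0.003
grasp_force: 0.9
```

>>> {"api": "carry_out", "payload": {
  "delta_pos": [
    [0,0,0.001],
    [0,0,0.001],
    [0,0,0.001],
    [0,0,0.001],
    [0,0,0.001],
    [0,0,0.001],
    [0,0,0.001],
    [0,0,0.001]
  ],
  "rot": [
    [0,0,0],
    [0,0,0],
    [0,0,0],
    [0,0,0],
    [0,0,0],
    [0,0,0],
    [0,0,0],
    [0,0,0]
  ]
}}

```text
clock: 6.72
eef_pos: [466.6, -394.7, 65.8]
tcp_rot: [-3.142, -0.0, 1.271]
contact_force: [-0.8, 1.9, 8.7]
opening: -0.003
grasp_force: 3.6
```

>>> {"api": "carry_out", "payload": {
  "delta_pos": [
    [0,0,0],
    [0,0,0],
    [0,0,0],
    [0,0,0],
    [0,0,0],
    [0,0,0],
    [0,0,0],
    [0,0,0]
  ],
  "rot": [
    [0,0,0],
    [0,0,0],
    [0,0,0],
    [0,0,0],
    [0,0,0],
    [0,0,0],
    [0,0,0],
    [0,0,0]
  ]
}}

```text
clock: 7.72
eef_pos: [466.6, -394.7, 65.8]
tcp_rot: [3.142, -0.0, 1.271]
contact_force: [-0.4, 2.0, 8.0]
opening: -0.005
grasp_force: 3.6
```

>>> {"api": "carry_out", "payload": {
  "delta_pos": [
    [0,0,0],
    [0,0,0],
    [0,0,0],
    [0,0,0],
    [0,0,0],
    [0,0,0]
  ],
  "rot": [
    [0,0,0],
    [0,0,0],
    [0,0,0],
    [0,0,0],
    [0,0,0],
    [0,0,0]
  ]
}}

```text
clock: 8.48
eef_pos: [466.6, -394.7, 65.8]
tcp_rot: [3.142, -0.0, 1.271]
contact_force: [-1.0, 1.4, 8.0]
opening: 0.004
grasp_force: 3.6
```

```bash
python3 - <<'E'
from h import *
b=r.grab_frame('side');a=r.grab_frame('top');s=r.sense()
print(s['clock'],s['eef_pos'],s['contact_force'])
cv2.imwrite('pics/c4.png',np.hstack([cv2.resize(b[90:190,190:290],(400,400)),cv2.resize(a[100:260,260:420],(400,400))]))
E
```

```text
8.575 [ 466.57344975 -394.69408185   65.78809294] [-0.69256032  0.97552683  8.21648794]
```

View pics/c4.png

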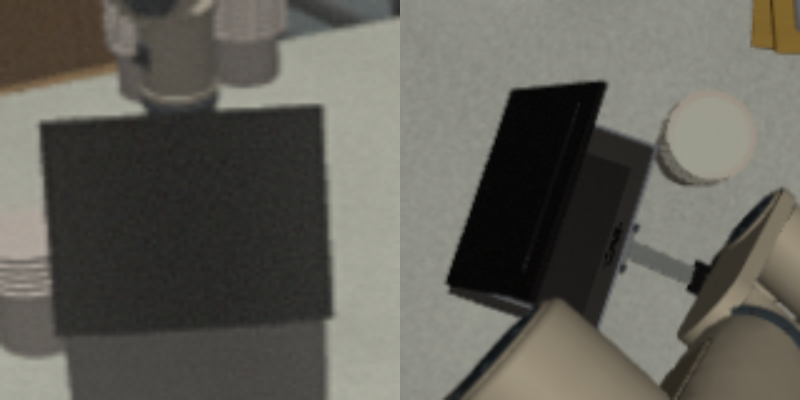

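The force has risen to 8 N, so the lever is on its stop. The top view, with the bin's inside showing at crop (600,220), confirms the lid is wide open, and it has been held for over 2.5 s. Now ease up at about 24 mm/s.

>>> {"api": "carry_out", "payload": {
  "delta_pos": [
    [0,0,-0.001],
    [0,0,-0.004],
    [0,0,-0.007],
    [0,0,-0.01],
    [0,0,-0.013],
    [0,0,-0.016],
    [0,0,-0.019],
    [0,0,-0.022]
  ],
  "rot": [
    [0,0,0],
    [0,0,0],
    [0,0,0],
    [0,0,0],
    [0,0,0],
    [0,0,0],
    [0,0,0],
    [0,0,0]
  ]
}}

```text
clock: 9.57
eef_pos: [466.7, -394.9, 87.6]
tcp_rot: [3.141, 0.0, 1.271]
contact_force: [-0.1, -4.6, 4.1]
opening: 0.002
grasp_force: 2.2
```

>>> {"api": "carry_out", "payload": {
  "delta_pos": [
    [0,0,-0.003],
    [0,0,-0.006],
    [0,0,-0.009],
    [0,0,-0.012],
    [0,0,-0.014],
    [0,0,-0.016],
    [0,0,-0.018],
    [0,0,-0.02]
  ],
  "rot": [
    [0,0,0],
    [0,0,0],
    [0,0,0],
    [0,0,0],
    [0,0,0],
    [0,0,0],
    [0,0,0],
    [0,0,0]
  ]
}}

```text
clock: 10.58
eef_pos: [466.7, -394.9, 107.6]
tcp_rot: [3.141, 0.0, 1.271]
contact_force: [-1.4, -4.8, 6.0]
opening: 0.004
grasp_force: 2.9
```

>>> {"api": "carry_out", "payload": {
  "delta_pos": [
    [0,0,-0.0015],
    [0,0,-0.003],
    [0,0,-0.0045],
    [0,0,-0.006],
    [0,0,-0.0075],
    [0,0,-0.009],
    [0,0,-0.0105],
    [0,0,-0.012]
  ],
  "rot": [
    [0,0,0],
    [0,0,0],
    [0,0,0],
    [0,0,0],
    [0,0,0],
    [0,0,0],
    [0,0,0],
    [0,0,0]
  ]
}}

```text
clock: 11.58
eef_pos: [466.3, -394.2, 118.9]
tcp_rot: [-3.141, -0.001, 1.271]
contact_force: [0.2, 0.7, -0.1]
opening: 0.001
grasp_force: 0.0
```

Lever released. Move up, clear of everything.

>>> {"api": "carry_out", "payload": {
  "delta_pos": [
    [0,0,-0.01],
    [0,0,-0.03],
    [0,0,-0.055],
    [0,0,-0.08],
    [0,0,-0.105],
    [0,0,-0.12],
    [0,0,-0.13],
    [0,0,-0.13]
  ],
  "rot": [
    [0,0,0],
    [0,0,0],
    [0,0,0],
    [0,0,0],
    [0,0,0],
    [0,0,0],
    [0,0,0],
    [0,0,0]
  ]
}}

```text
clock: 12.58
eef_pos: [466.7, -394.8, 249.6]
tcp_rot: [3.141, 0.0, 1.271]
contact_force: [0.2, -0.2, -0.2]
opening: 0.001
grasp_force: 0.0
```

```bash
python3 - <<'E'
from h import *
b=r.grab_frame('side');s=r.sense()
print(s['clock'],s['eef_pos'],s['contact_force'])
cv2.imwrite('pics/c5.png',b)
E
```

```text
12.625 [ 466.4113602  -394.57033251  248.92751125] [ 0.15391424  0.17439364 -0.6656376 ]
```

View pics/c5.png

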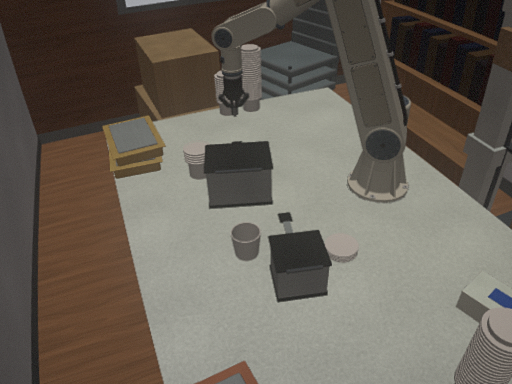

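The big bin's lid is shut again at (238,157), the gripper is clear at (235,100), and the other objects are where they were.

```bash
python3 -c "
from rig import r
print(r.sign_off())"
```

```text
the job is handed in; nothing more can be done
None
```

I pressed the larger bin's lever to its stop, held the lid wide open for over two seconds, eased it shut at about 24 mm/s or slower, moved clear and handed the job in; in the last picture the lid is shut and the smaller bin, tubs and lid pile are where they were.

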